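# Clamp a brass tube in a ratchet hold-down

## Robot

A 6-joint arm with a two-finger parallel gripper is mounted at the origin on the work surface. World frame = base frame: x ahead of the robot, y to its left, z up, the work surface at z = 0. Lengths are in m, angles in rad, forces in N, time in s.
With the tool pointing down it reaches from about 0.3 to 0.775 m from the base axis. Payload 14.6 kg.
Tool frame: the origin (TCP) lies on the centre line of the jaws, within the pads' length; the fingertips stand 19 mm ahead of it and the grasp point (between the pads) is the TCP; z points along the fingers, y is the direction in which the jaws open and shut (so a half turn about z gives the same grasp; the last joint's range is limited). The gripper opens to 94 mm and grips with 3 to 60 N. Pads are 16 mm wide; open, the fingers measure 119 mm over their backs; the gripper's body (75 mm by 177 mm) begins 78 mm behind the grasp point.
Start: joints at [1.138, 0.3, 1.521, -0, 1.321, -0.067], TCP at [0.197, 0.514, 0.224] pointing down, gripper open.
Joint ranges: [-3.03, 3.03], [-0.79, 2.21], [0.23, 2.52], [-1.04, 4.18], [0, 3.07], [-2.55, 2.55]. Speed limits (rad/s): [2.22, 2.22, 2.57, 3.14, 3.14, 3.14].

## Interface

Orientations are given as [roll, pitch, yaw] about the fixed x, y, z axes, in that order (R = Rz(yaw) Ry(pitch) Rx(roll)).
In Python, from station import ctrl gives the robot as it stands. The module is installed in compiled form; this text tells all that it offers.
- The arm moves only by the shell command python3 -m creep 'ROWS' [FORCE]. ROWS is a JSON object of lists of equal length, an entry for each row: "translation": the shift along the world's x, y, z in mm, a list of three; "yaw": the turn about the world's z in rad; "gripper": the closure in counts, from 0 (fully open) to 255 (shut). A call has 1 to 5 rows; each row is the pose to reach, as a shift and turn from the pose measured when the call began; what a row does not reach only later rows make up. A row lasts 1/12 s, in which the tool goes at most 41.7 mm and 7.16 degrees, less where a joint would pass 70% of its speed; a pose out of reach is approached as far as the arm can. A call with a gripper value outside its range is refused whole. The fingers move at their own pace and stop on an object; FORCE is the grip in N (left out, the last holds). Time passes only in rows, so rows that repeat a pose let the fingers close. It gives the time, the measured TCP pose, the force and the opening at its end, in the units of the state.
- ctrl.get_obs(): the state, without advancing time (a new reading comes with each control period).
- ctrl.camera(name): name is "scene" or "top"; returns a dict with "pixels" (384x512x3 uint8, red, green, blue), "depth" (384x512 float32, m along the optical axis (not along the pixel's ray), 0 where there is no reading), "fx", "fy", "cx", "cy" (pixels), "R" (3x3) and "t" (3): a world point X has camera coordinates R X + t. Camera axes: x right, y down, z forward; pixel columns grow to the right and rows downward; lengths in m; the calibration is good to about 2 mm. A picture is of the moment at which its call begins.
- ctrl.hand_in(): hands the job in, once; it reports no verdict.
The state is a dict: "time_s": time; "qpos": joint angles; "joint_vel": joint speeds; "tau": joint torques, N m; "ee_pos": TCP position; "eef_rot": TCP orientation; "force": force on the tool from outside, world axes, zero at the start; "moment": the same for the moment, N m; "grip_width": finger opening in m.
Only numpy, scipy, OpenCV 4.12 (cv2) and the standard library are available. Lean on these libraries where they do the work, as an engineer would, in place of code of your own. Each camera call takes 0.05 s, during which the arm holds its last target. There are 200 camera calls.

## Task

Clamp the brass tube under the weighted head of the ratchet hold-down. Raise the head by its knob, click by click, up to its top notch and let the pawl carry it; push the sled with the tube along its channel until it is fully home against the end stop; then press the pawl's tail down and keep it down until the head has sunk onto the tube, and let go. Feel your way: the upper stop, the end stop and the pawl's tail are not to be forced (stay under about 20 N on each), and leave the jar, the mouthpiece and the screwdriver where they are.

Things in the scene. Friction and masses are not known exactly. Their poses are not given: they have to be found in the camera images.
- stand: Fixed ratchet hold-down, grey base plate 190 x 300 x 8 mm; place and yaw vary. Origin: on the bench top below the pad's centre, z up. The sled channel runs along y, middle line x = 0, floor 8 mm above the bench, side strips 20 mm high and 63 mm apart. Square post 26 x 44 mm, 190 mm high, at x = 99 to 125 mm; upper guide round the rail (x = 85 mm, y = 0) 171 to 183 mm high.
- rail: Moving head, 0.5 to 1 kg, slides up and down. Origin: centre of the underside of its cork pad, 34 x 24 mm (x, y). A block 40 x 30 mm reaches 32 mm above it; a level arm 16 mm wide, 14 to 30 mm above it, runs in +x to the upright toothed bar. Origin above bench: 12, 22, 32, 42, 52, 62, 72 mm on its seven notches; starts on one of the lowest three. Notch 72 catches once raised past 73; upper stop at 75.
- knob_top (a point): Centre of the top of the black upright cylindrical knob, 28 mm in diameter, 38 mm tall, on top of the toothed bar, 85 mm in +x and 220 mm above the rail's origin. Pinch its sides from above. Raising takes 6 to 18 N as the teeth pass the pawl; a damper adds 150 N per m/s (raise at 40 mm/s or less). Let go, the head drops to the next notch; with the pawl held off it sinks at 30 to 60 mm/s.
- top_stop: Upper stop: the lower guide bracket round the bar, 105 to 117 mm above the bench, fixed and rigid. Origin: on the bar's axis at its underside. The top of the head's arm meets this underside when the pad is 75 mm above the bench.
- pawl: Sprung steel pawl at the -y side of the bar. Origin: its pivot (along the stand's x) at x = 85, y = -18 mm, 120 mm above the bench. The tip points up under a tooth, the tail runs in -y. Tail pressed down: the tip turns out. Under load it lets go after about 12 mm of tail travel, at 1 to 5 N; the spring alone then needs about 2 N; rigid stop after about 28 mm. Let go, it springs back and catches.
- pawl_tail (a point): Centre of the top of the pawl's flat tail pad, 26 x 30 mm (stand's x, y), at rest about 127 mm above the bench and 88 mm in -y from the bar's axis. Pressed down from above it moves in an arc about the pivot, 70 mm away. Nothing stands within 60 mm of it except bar, knob and post.
- sled: Loose aluminium sled in the channel, 60 mm wide (x), y = -50 to 70 mm, slab 10 mm thick, 0.4 to 0.8 kg, axes as the stand's. Origin: underside, below the spot of the tube that goes under the pad. Brass tube along y, 24 mm thick, top 36 mm above the origin. Front plate at the -y end, 8 mm thick, 59 mm high: passes under the pad only on the top notch. Starts 100 to 140 mm in +y from home.
- push_face (a point): Middle of the +y face of the sled's upright push plate (56 mm wide, 10 mm thick, at the sled's +y end), 70 mm in +y from the sled's origin and 30 mm above its underside; the plate's top edge is 51 mm above that underside. Push it towards -y; the channel is open behind it.
- end_stop: End stop, fixed rigid steel block 63 mm wide, 22 mm high, across the -y end of the channel. Origin: lower edge of its +y face, on the channel floor, 50 mm in -y from the stand's origin. The sled is home when its -y end touches this face: the sled's origin is then straight above the stand's.
- jar: Bystander: closed amber jar, 60 mm across, 75 mm tall. Origin: centre of its underside.
- mouthpiece: Bystander: brass mouthpiece standing on its rim, 33 mm across, 82 mm tall. Origin: centre of its underside.
- screwdriver: Bystander: screwdriver lying on the bench, 170 mm long. Origin on its underside, near its middle.
Not all that is in view belongs to the job. Of the things like the sled, leave any that is orange; of the rest the larger one is meant.

How it is judged:
On the way, in this order (a step that is already met when the one before it is completed fails the run):
1. the head hangs on its top notch, carried by the pawl, the robot off it (z of rail in the frame of stand between 0.069 and 0.0735 m and contact force between the fingers and rail below 0.2 N), for 0.3 s.
2. the sled is home against the end stop, the head still up (y of sled in the frame of stand between -0.003 and 0.002 m and x of sled in the frame of stand between -0.004 and 0.004 m and z of sled in the frame of stand below 0.0105 m and z of rail in the frame of stand above 0.069 m), for 0.2 s.
At the end, for the whole second after the job is handed in: The sled is home (its origin within 2 mm of the home point short of the end stop, within 4 mm across, flat in the channel), the head's pad rests on the tube with its weight (pad underside 41 to 47 mm above the bench, more than 2 N on the tube), and all is at rest (y of sled in the frame of stand between -0.003 and 0.002 m and x of sled in the frame of stand between -0.004 and 0.004 m and z of sled in the frame of stand below 0.0105 m and z of rail in the frame of stand between 0.041 and 0.047 m and contact force between rail and sled above 2 N and linear speed of each of sled, rail below 0.01 m/s); the robot touches nothing.
It fails at once if the upper stop is forced: more than 22 N between the head and the upper stop (contact force between rail and top_stop above 22 N).
It fails at once if the end stop is rammed: more than 22 N between the sled and the end stop (contact force between sled and end_stop above 22 N).
It fails at once if the pawl's tail is forced: more than 22 N from the fingers on the pawl (contact force between the fingers and pawl above 22 N).
It fails at once if a bystander (jar, mouthpiece, screwdriver) is moved more than 15 mm (distance of any of mouthpiece, jar, screwdriver from where it was at the start of the episode above 0.015 m).
It also fails if it takes over 64 s, if anything falls off the work surface, if the arm or the gripper's body presses on something with over 40 N, if the wrist force passes 120 N, or if a joint passes its speed limit or range.

## Working session

There is one attempt and no reset: what is moved stays moved. The work goes in short steps, Python scripts to look and compute and a shell command to move; the robot and the scene stay as the last step left them, time stands still between calls to the robot, and variables do not carry over. Pictures are saved under pics/ and viewed, about 8 in all and at most 12, crops included, and the job is handed in when it is done.

```bash
mkdir -p pics; cat > h.py <<'E'
import numpy as np, cv2
from station import ctrl
def cam(n):
    c=ctrl.camera(n); return c
def pts(c):
    d=c["depth"]; v,u=np.indices(d.shape)
    P=np.stack([(u-c["cx"])/c["fx"]*d,(v-c["cy"])/c["fy"]*d,d],-1)
    W=(P-np.array(c["t"]))@np.array(c["R"]); W[d==0]=np.nan
    return W
def save(c,name,box=None,s=1):
    im=c["pixels"][...,::-1]
    if box: im=im[box[1]:box[3],box[0]:box[2]]
    cv2.imwrite("pics/"+name,cv2.resize(im,None,fx=s,fy=s,interpolation=cv2.INTER_CUBIC))
E
python3 - <<'E'
from h import *
for n in("scene","top"):
    c=cam(n); save(c,n+"0.png",s=1.5); np.save(n+"0.npy",c,allow_pickle=True)
    print(n,c["fx"],np.array(c["R"]).round(3).tolist(),c["t"])
print(ctrl.get_obs())
E
```

```text
scene 453.7932159125996 [[0.439, 0.898, 0.0], [0.571, -0.279, -0.772], [-0.693, 0.34, -0.635]] [-0.27592853 -0.16220052  1.38455547]
top 476.4357691548422 [[0.012, -1.0, 0.004], [-0.98, -0.013, -0.201], [0.201, -0.002, -0.98]] [0.03735335 0.53940104 1.26844407]
{'time_s': 0.1, 'qpos': array([ 1.13835204e+00,  3.00400075e-01,  1.52154022e+00, -1.31414400e-05,
        1.32068482e+00, -6.66077596e-02]), 'joint_vel': array([-0.00132724, -0.00205027, -0.00188885,  0.00158967, -0.00110674,
        0.00024982]), 'tau': array([ 1.71833359e-03, -5.32636464e+01, -3.53284943e+01,  7.09885382e-02,
        2.35580618e-02, -4.94346614e-05]), 'ee_pos': array([0.19666856, 0.51339849, 0.22394256]), 'eef_rot': array([-3.14056164e+00, -5.60178253e-05,  2.77575936e+00]), 'force': array([ 0.18777208,  0.49816668, -0.07519986]), 'moment': array([-0.00567286,  0.01443792,  0.06300981]), 'grip_width': 0.09375002655602975}
```

View pics/scene0.png

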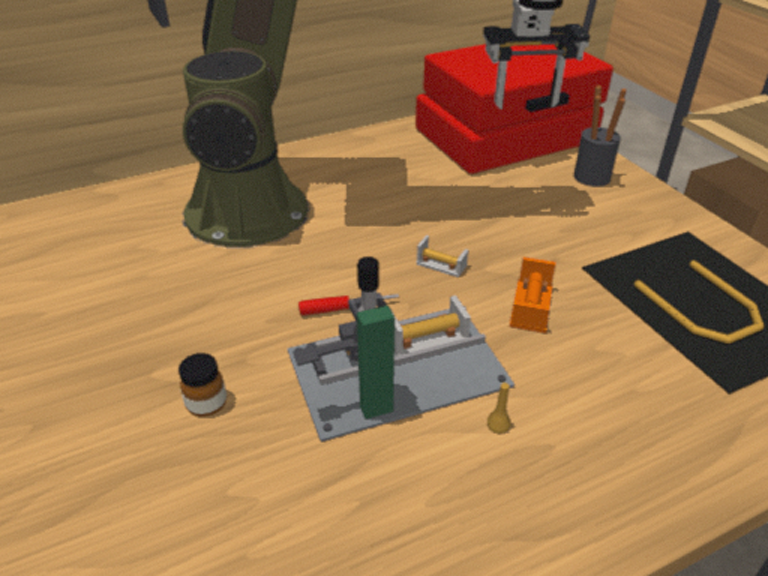

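View pics/top0.png

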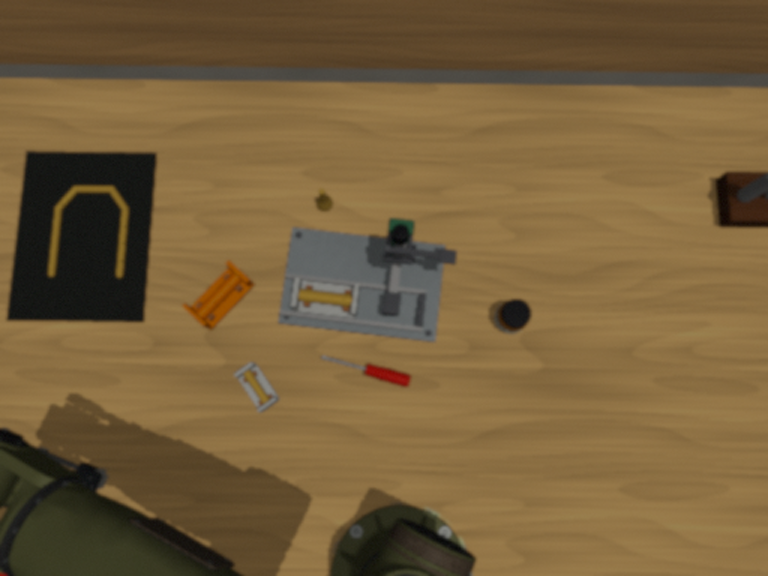

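The scene shows the stand with the green post at (375,360) and the black knob at (368,270). There are three sled-like things in the top view. The one in the channel at (325,297) is silver and large, so it is the one meant. The orange one at (220,295) is excluded, and the silver one at (257,387) is smaller. The jar is at (515,314), the mouthpiece at (324,202) and the screwdriver at (385,374).

```bash
cat > m.py <<'E'
from h import *
cs={n:np.load(n+"0.npy",allow_pickle=True).item() for n in("scene","top")}
c=cs["top"]; save(c,"crop.png",(110,120,370,290),3)
for n in("top","scene"):
    c=cs[n];W=pts(c); px=c["pixels"].astype(int); hsv=cv2.cvtColor(c["pixels"],cv2.COLOR_RGB2HSV)
    inb=(W[...,0]>.3)&(W[...,0]<.75)&(abs(W[...,1])<.3)
    base=inb&(abs(W[...,2]-.008)<.006)&(hsv[...,1]<60)
    m=max(cv2.findContours(cv2.morphologyEx(base.astype(np.uint8),cv2.MORPH_OPEN,np.ones((3,3))),cv2.RETR_EXTERNAL,cv2.CHAIN_APPROX_NONE)[0],key=cv2.contourArea)[:,0]
    q=W[m[:,1],m[:,0],:2]; r=cv2.minAreaRect((q*1000).astype(np.float32)); print(n,"base",r,cv2.boxPoints(r).round(0).tolist(), "z med",np.nanmedian(W[base][:,2]))
    for lab,mk in {"knob":inb&(W[...,2]>.215)&(W[...,2]<.32)&(px.max(-1)<70),
       "post":inb&(abs(W[...,2]-.19)<.006)&(hsv[...,0]>60)&(hsv[...,0]<90)&(hsv[...,1]>80),
       "tail":inb&(abs(W[...,2]-.127)<.007)&(hsv[...,1]<80),
       "plates51":inb&(W[...,2]>.045)&(W[...,2]<.075)&(hsv[...,1]<60)&(px.min(-1)>120),
       "head":inb&(W[...,2]>.035)&(W[...,2]<.085)&(px.max(-1)<100)&(hsv[...,1]<60),
       "brass":inb&(W[...,2]>.025)&(W[...,2]<.06)&(hsv[...,1]>110)&(hsv[...,0]>12)}.items():
        P=W[mk]
        if len(P): print(n,lab,len(P),"med",np.median(P,0).round(4),"lo",np.percentile(P,3,0).round(4),"hi",np.percentile(P,97,0).round(4))
E
python3 m.py
```

```text
top base ((581.2028198242188, 117.34391021728516), (201.6068878173828, 92.19091033935547), 83.76012420654297) [[524.0, 22.0], [616.0, 12.0], [638.0, 213.0], [546.0, 223.0]] z med 0.007142176291749466
top knob 129 med [0.5624 0.0097 0.2499] lo [ 0.5532 -0.0022  0.2232] hi [0.5781 0.0215 0.254 ]
top post 54 med [0.5962 0.009  0.1887] lo [ 0.5834 -0.0099  0.1858] hi [0.6014 0.0253 0.1921]
top tail 193 med [ 0.5593 -0.053   0.1238] lo [ 0.5469 -0.0874  0.1204] hi [0.574  0.0011 0.1295]
top plates51 51 med [0.4953 0.1958 0.0608] lo [0.4711 0.085  0.0531] hi [0.5211 0.2008 0.0693]
top head 420 med [ 0.4722 -0.1818  0.069 ] lo [ 0.4463 -0.2217  0.047 ] hi [0.5513 0.1333 0.0781]
top brass 454 med [0.4915 0.1445 0.0416] lo [ 0.3214 -0.2088  0.0259] hi [0.6836 0.2918 0.0524]
scene base ((552.2586059570312, 70.41778564453125), (299.63909912109375, 149.34060668945312), 83.37096405029297) [[461.0, -70.0], [609.0, -87.0], [644.0, 211.0], [495.0, 228.0]] z med 0.007003099814501243
scene knob 275 med [0.577  0.0045 0.2417] lo [ 0.5609 -0.0044  0.218 ] hi [0.5826 0.0156 0.252 ]
scene post 229 med [0.5979 0.0035 0.1885] lo [ 0.5841 -0.0152  0.1845] hi [0.6086 0.0225 0.1907]
scene tail 362 med [ 0.5632 -0.0542  0.1235] lo [ 0.5484 -0.0917  0.1205] hi [ 0.5782 -0.0107  0.1295]
scene plates51 93 med [0.506  0.1933 0.0578] lo [0.4785 0.0806 0.0544] hi [0.5272 0.2009 0.067 ]
scene head 440 med [ 0.4742 -0.2017  0.0732] lo [ 0.4472 -0.2286  0.0466] hi [0.6083 0.0256 0.0763]
scene brass 904 med [0.504  0.1293 0.0416] lo [ 0.4695 -0.2314  0.0266] hi [0.6952 0.2954 0.056 ]
```

View pics/crop.png

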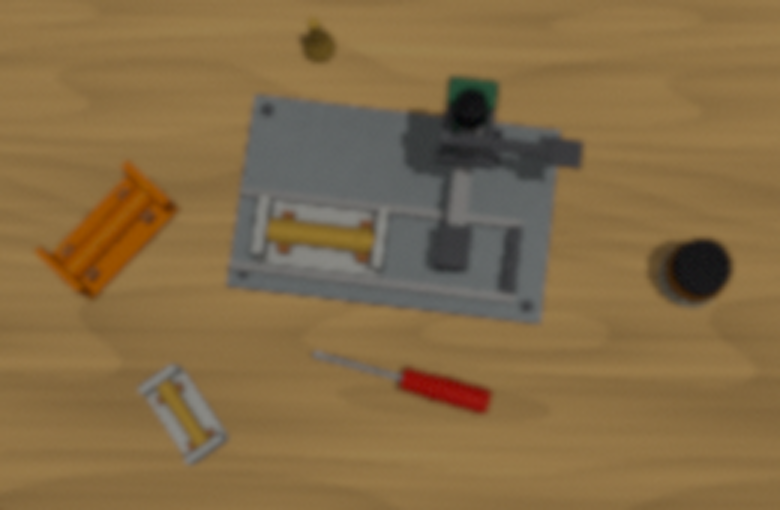

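The crop confirms the target: the large silver sled with the brass tube sits in the channel at crop pixels (320,235). The orange and small ones lie outside the stand. Next I'll get the stand pose and the target points.

```bash
cat > m2.py <<'E'
from h import *
cs={n:np.load(n+"0.npy",allow_pickle=True).item() for n in("scene","top")}
yaw=-0.117; ex=np.array([np.cos(yaw),np.sin(yaw)]); ey=np.array([-ex[1],ex[0]])
for n in cs:
    c=cs[n];W=pts(c);px=c["pixels"].astype(int);hsv=cv2.cvtColor(c["pixels"],cv2.COLOR_RGB2HSV)
    near=np.hypot(W[...,0]-.565,W[...,1]-.009)<.04
    k=near&(W[...,2]>.247)&(W[...,2]<.262)&(px.max(-1)<80); P=W[k]
    (cx,cy),r=cv2.minEnclosingCircle((P[:,:2]*1000).astype(np.float32))
    print(n,"knob",len(P),np.median(P[:,2]),P[:,:2].mean(0),cx,cy,r)
    B=np.array([.565,.010])
    def loc(P): d=P[:,:2]-B; return np.c_[d@ex+.085,d@ey,P[:,2]]
    inb=(W[...,0]>.4)&(W[...,0]<.7)&(abs(W[...,1])<.28)
    b=inb&(abs(W[...,2]-.007)<.005)&(hsv[...,1]<70); L=loc(W[b]); print(" base ext",np.percentile(L,[1,99],0).round(4).tolist())
    L=loc(W[inb]); col=hsv[inb]
    t=L[(abs(L[:,2]-.125)<.006)&(L[:,1]<-.07)&(L[:,1]>-.13)&(col[:,1]<90)]; print(" tail",len(t),np.median(t,0),np.percentile(t,[3,97],0).round(4).tolist())
    t=L[(L[:,2]>.050)&(L[:,2]<.064)&(L[:,1]>.14)&(L[:,1]<.22)&(abs(L[:,0])<.04)&(col[:,1]<70)]; print(" push",len(t),np.median(t,0).round(4),np.percentile(t,[3,97],0).round(4).tolist())
    t=L[(L[:,2]>.055)&(L[:,2]<.08)&(L[:,1]>.05)&(L[:,1]<.12)&(abs(L[:,0])<.04)&(col[:,1]<70)]; print(" front",len(t),np.median(t,0).round(4),np.percentile(t,[3,97],0).round(4).tolist())
    t=L[(L[:,2]>.035)&(L[:,2]<.085)&(abs(L[:,1])<.03)&(abs(L[:,0])<.03)]; print(" block",len(t),np.median(t,0).round(4),np.percentile(t,[3,97],0).round(4).tolist())
    t=L[(abs(L[:,2]-.19)<.006)&(abs(L[:,1])<.04)&(col[:,0]>60)&(col[:,0]<90)&(col[:,1]>80)]; print(" post",len(t),np.percentile(t,[3,97],0).round(4).tolist())
E
python3 m2.py
```

```text
scene knob 107 0.25110434380417296 [0.57129251 0.007075  ] 570.27001953125 8.336061477661133 13.208732604980469
 base ext [[-0.045, -0.0903, 0.0033], [0.1384, 0.2051, 0.0112]]
 tail 170 [ 0.09097703 -0.08778398  0.12271535] [[0.0775, -0.1028, 0.1201], [0.1022, -0.0718, 0.1249]]
 push 97 [0.0057 0.1755 0.0573] [[-0.0231, 0.1721, 0.0508], [0.0308, 0.1818, 0.0605]]
 front 33 [0.0246 0.066  0.0647] [[0.0078, 0.0629, 0.0563], [0.0312, 0.0698, 0.0671]]
 block 98 [-0.0046 -0.009   0.0625] [[-0.0147, -0.0165, 0.0411], [0.0213, 0.0084, 0.0648]]
 post 229 [[0.1049, -0.0218, 0.1845], [0.1287, 0.0167, 0.1907]]
top knob 96 0.2507709766584529 [0.56580518 0.00957619] 566.0664672851562 9.90619945526123 13.764029502868652
 base ext [[-0.0525, -0.0874, 0.0023], [0.133, 0.2067, 0.0118]]
 tail 91 [ 0.08746543 -0.086539    0.12293965] [[0.0762, -0.1005, 0.1197], [0.0979, -0.073, 0.1271]]
 push 79 [-0.0003  0.1773  0.0578] [[-0.0271, 0.1728, 0.0526], [0.0264, 0.1823, 0.0621]]
 front 65 [-0.0005  0.0664  0.0656] [[-0.026, 0.0627, 0.0593], [0.0275, 0.0704, 0.0702]]
 block 185 [ 0.0025 -0.0011  0.0628] [[-0.0179, -0.0152, 0.0513], [0.027, 0.0125, 0.069]]
 post 54 [[0.1031, -0.0166, 0.1858], [0.1213, 0.0181, 0.1921]]
```

Knob top is at about (0.567, 0.0085, 0.252), so the head is on notch 32. Stand yaw is about -0.117, the tail is at about (0.5575, -0.078), and the sled needs about 112 mm of travel. I'll use one tool yaw, jaws along stand x (yaw 1.453), for all three actions.

```bash
python3 -m creep '{"translation":[[20,-28,15],[40,-56,30],[60,-84,46],[80,-112,61],[102,-140,76]],"yaw":[-0.12,-0.24,-0.36,-0.48,-0.6],"gripper":[0,0,0,0,0]}'
python3 -m creep '{"translation":[[22,-30,0],[44,-60,0],[66,-90,0],[88,-120,0],[110,-150,0]],"yaw":[-0.12,-0.24,-0.36,-0.48,-0.6],"gripper":[0,0,0,0,0]}'
python3 -m creep '{"translation":[[22,-30,0],[44,-60,0],[66,-90,0],[88,-120,0],[110,-150,0]],"yaw":[-0.12,-0.12,-0.12,-0.12,-0.12],"gripper":[0,0,0,0,0]}'
```

```text
time_s: 0.52
ee_pos: [0.299, 0.3719, 0.3005]
eef_rot: [-3.14, -0.0, 2.17]
force: [0.7, 0.0, 0.5]
grip_width: 0.094
time_s: 0.93
ee_pos: [0.4096, 0.2202, 0.3004]
eef_rot: [-3.14, 0.0, 1.564]
force: [1.1, -0.6, 0.1]
grip_width: 0.0941
time_s: 1.35
ee_pos: [0.5203, 0.0684, 0.3002]
eef_rot: [-3.14, 0.0, 1.444]
force: [-0.2, 0.8, -1.2]
grip_width: 0.0939
```

```bash
python3 -m creep '{"translation":[[23,-30,0],[46.5,-60,0],[46.5,-60,0],[46.5,-60,-25],[46.5,-60,-50]],"yaw":[0.009,0.009,0.009,0.009,0.009],"gripper":[0,0,0,0,0]}'
python3 -m creep '{"translation":[[0,0,-13],[0,0,-13],[0,0,-13]],"yaw":[0,0,0],"gripper":[0,0,0]}'
python3 - <<'E'
from h import *
c=cam("scene"); save(c,"k1.png",(190,120,330,260),4)
print(ctrl.get_obs()["force"])
E
```

```text
time_s: 1.77
ee_pos: [0.5672, 0.0079, 0.2499]
eef_rot: [-3.141, -0.0, 1.452]
force: [-0.1, 1.0, -0.9]
grip_width: 0.094
time_s: 2.02
ee_pos: [0.567, 0.0081, 0.2369]
eef_rot: [-3.14, -0.0, 1.452]
force: [-0.5, -0.5, 1.3]
grip_width: 0.0942
[-0.72294979 -0.64294547  0.44079394]
```

View pics/k1.png

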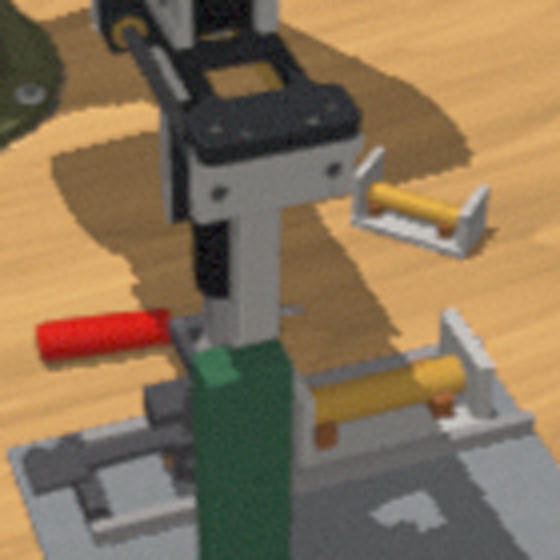

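The crop shows the far finger above the post at (245,280), clear of it. The knob is between the jaws, hidden from this view. I'll close on it with moderate grip.

```bash
python3 -m creep '{"translation":[[0,0,0],[0,0,0],[0,0,0],[0,0,0],[0,0,0]],"yaw":[0,0,0,0,0],"gripper":[255,255,255,255,255]}' 30
python3 -m creep '{"translation":[[0,0,0],[0,0,0],[0,0,0],[0,0,0],[0,0,0]],"yaw":[0,0,0,0,0],"gripper":[255,255,255,255,255]}'
```

```text
time_s: 2.48
ee_pos: [0.5674, 0.0081, 0.2381]
eef_rot: [3.141, -0.0, 1.452]
force: [0.6, -1.2, 0.9]
grip_width: 0.064
time_s: 2.9
ee_pos: [0.5674, 0.0081, 0.2381]
eef_rot: [3.141, -0.0, 1.452]
force: [-1.1, -0.0, -0.5]
grip_width: 0.0306
```

```bash
python3 -m creep '{"translation":[[0,0,0],[0,0,0],[0,0,0]],"yaw":[0,0,0],"gripper":[255,255,255]}'
python3 -m creep '{"translation":[[0,0,2],[0,0,4],[0,0,6]],"yaw":[0,0,0],"gripper":[255,255,255]}'
```

```text
time_s: 3.15
ee_pos: [0.5671, 0.0081, 0.238]
eef_rot: [-3.141, -0.0, 1.452]
force: [-5.1, 0.9, 1.9]
grip_width: 0.0277
time_s: 3.4
ee_pos: [0.567, 0.0081, 0.243]
eef_rot: [-3.14, -0.0, 1.452]
force: [3.4, 0.1, -14.1]
grip_width: 0.0275
```

```bash
python3 -m creep '{"translation":[[0,0,2.5],[0,0,5],[0,0,7.5],[0,0,10],[0,0,12.5]],"yaw":[0,0,0,0,0],"gripper":[255,255,255,255,255]}'
python3 -m creep '{"translation":[[0,0,2.5],[0,0,5],[0,0,7.5],[0,0,10],[0,0,12.5]],"yaw":[0,0,0,0,0],"gripper":[255,255,255,255,255]}'
python3 -m creep '{"translation":[[0,0,2],[0,0,4],[0,0,6],[0,0,7],[0,0,7]],"yaw":[0,0,0,0,0],"gripper":[255,255,255,255,255]}'
```

```text
time_s: 3.82
ee_pos: [0.567, 0.0081, 0.2556]
eef_rot: [-3.14, -0.0, 1.452]
force: [3.0, 0.6, -13.1]
grip_width: 0.0273
time_s: 4.23
ee_pos: [0.567, 0.0081, 0.2685]
eef_rot: [-3.14, -0.0, 1.452]
force: [0.9, 0.6, -11.1]
grip_width: 0.0274
time_s: 4.65
ee_pos: [0.567, 0.0081, 0.2763]
eef_rot: [-3.141, -0.0, 1.452]
force: [0.2, 0.6, -5.0]
grip_width: 0.0271
```

```bash
python3 -m creep '{"translation":[[0,0,1],[0,0,1.5],[0,0,1.5]],"yaw":[0,0,0],"gripper":[255,255,255]}'
python3 -m creep '{"translation":[[0,0,0.7],[0,0,1],[0,0,1]],"yaw":[0,0,0],"gripper":[255,255,255]}'
python3 -m creep '{"translation":[[0,0,0.5],[0,0,0.5],[0,0,0.5]],"yaw":[0,0,0],"gripper":[255,255,255]}'
python3 - <<'E'
from h import *
cs=cam("scene"); save(cs,"k2.png",(190,120,330,260),4)
print(ctrl.get_obs()["force"],ctrl.get_obs()["ee_pos"])
W=pts(cs);yaw=-0.117; ex=np.array([np.cos(yaw),np.sin(yaw)]); ey=np.array([-ex[1],ex[0]]); d=W[...,:2]-[.567,.0085]
x=d@ex+.085;y=d@ey
m=(abs(x)<.03)&(abs(y)<.03)&(W[...,2]>.06); print(np.percentile(W[...,2][m],[25,50,75,95]), m.sum())
E
```

```text
time_s: 4.9
ee_pos: [0.567, 0.0081, 0.2783]
eef_rot: [-3.141, -0.0, 1.452]
force: [-0.3, 0.7, -4.4]
grip_width: 0.0271
time_s: 5.15
ee_pos: [0.567, 0.0081, 0.2796]
eef_rot: [-3.142, -0.0, 1.452]
force: [-0.4, -0.3, -4.9]
grip_width: 0.0273
time_s: 5.4
ee_pos: [0.567, 0.0081, 0.2802]
eef_rot: [-3.142, -0.0, 1.452]
force: [0.2, 0.4, -5.6]
grip_width: 0.0274
[-0.02135481 -0.93564605 -5.54268717] [0.56701049 0.00809145 0.28016345]
[0.1035918  0.35787428 0.38762804 0.40082656] 335
```

```bash
python3 -m creep '{"translation":[[0,0,0.4],[0,0,0.4]],"yaw":[0,0],"gripper":[255,255]}'
python3 -m creep '{"translation":[[0,0,0.3],[0,0,0.3]],"yaw":[0,0],"gripper":[255,255]}'
```

```text
time_s: 5.62
ee_pos: [0.567, 0.0081, 0.2806]
eef_rot: [-3.142, -0.0, 1.452]
force: [0.0, 0.1, -6.0]
grip_width: 0.0274
time_s: 5.78
ee_pos: [0.567, 0.0081, 0.2809]
eef_rot: [-3.142, -0.0, 1.452]
force: [1.4, 0.4, -7.1]
grip_width: 0.0274
```

```bash
python3 -m creep '{"translation":[[0,0,-1],[0,0,-2],[0,0,-3],[0,0,-3]],"yaw":[0,0,0,0],"gripper":[255,255,255,255]}'
```

```text
time_s: 6.12
ee_pos: [0.567, 0.0081, 0.278]
eef_rot: [3.141, -0.0, 1.452]
force: [-0.1, -0.2, -4.6]
grip_width: 0.0274
```

```bash
python3 -m creep '{"translation":[[0,0,-0.5],[0,0,-1],[0,0,-1]],"yaw":[0,0,0],"gripper":[255,255,255]}'
```

```text
time_s: 6.37
ee_pos: [0.567, 0.0081, 0.2777]
eef_rot: [3.141, -0.0, 1.452]
force: [-3.6, -0.3, 4.1]
grip_width: 0.0279
```

The load has passed to the pawl at the expected height. I'll release, lift clear and check.

```bash
python3 -m creep '{"translation":[[0,0,0],[0,0,0],[0,0,0],[0,0,0],[0,0,0]],"yaw":[0,0,0,0,0],"gripper":[0,0,0,0,0]}'
python3 -m creep '{"translation":[[0,0,0],[0,0,0],[0,0,0],[0,0,0],[0,0,0]],"yaw":[0,0,0,0,0],"gripper":[0,0,0,0,0]}'
python3 -m creep '{"translation":[[0,0,20],[0,0,45],[0,0,70],[0,0,70],[0,0,70]],"yaw":[0,0,0,0,0],"gripper":[0,0,0,0,0]}'
python3 - <<'E'
from h import *
cs=cam("scene"); save(cs,"k3.png",(190,120,330,260),4)
W=pts(cs); px=cs["pixels"].astype(int)
m=(np.hypot(W[...,0]-.567,W[...,1]-.0085)<.02)&(W[...,2]>.24)&(W[...,2]<.305)&(px.max(-1)<80)
print(m.sum(),np.percentile(W[...,2][m],[5,50,90,97]))
E
```

```text
time_s: 6.78
ee_pos: [0.5671, 0.0081, 0.2776]
eef_rot: [3.14, -0.0, 1.452]
force: [0.0, -0.2, -0.0]
grip_width: 0.0577
time_s: 7.2
ee_pos: [0.5671, 0.0081, 0.2776]
eef_rot: [3.14, -0.0, 1.452]
force: [-0.2, -0.9, 0.2]
grip_width: 0.0906
time_s: 7.62
ee_pos: [0.5673, 0.0081, 0.3485]
eef_rot: [3.138, -0.0, 1.452]
force: [-0.6, -0.4, -0.7]
grip_width: 0.0938
328 [0.25663733 0.27964279 0.29094211 0.29188309]
```

View pics/k3.png

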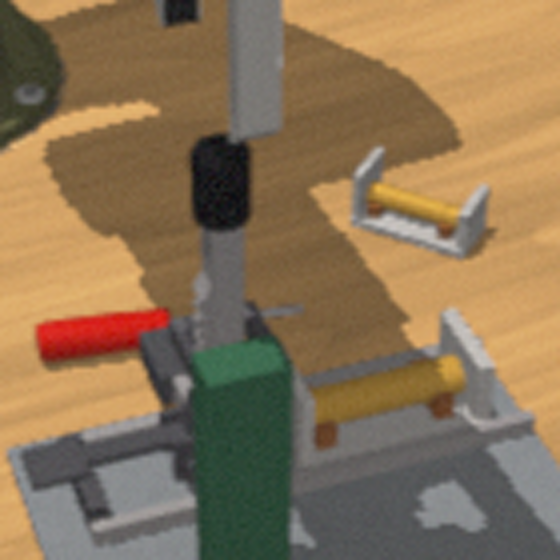

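The knob top is at 0.292, so the pad is at 72 and the head hangs on the pawl with the gripper clear. Now I'll go behind the push plate.

```bash
python3 -m creep '{"translation":[[-10,37,0],[-20,74,0],[-30,111,0],[-40,148,0],[-50,185,0]],"yaw":[0,0,0,0,0],"gripper":[255,255,255,255,255]}' 20
python3 -m creep '{"translation":[[-9,38,0],[-9,38,-40],[-9,38,-80],[-9,38,-120],[-9,38,-160]],"yaw":[0,0,0,0,0],"gripper":[255,255,255,255,255]}'
python3 -m creep '{"translation":[[0,0,-35],[0,0,-70],[0,0,-105],[0,0,-138],[0,0,-138]],"yaw":[0,0,0,0,0],"gripper":[255,255,255,255,255]}'
python3 - <<'E'
from h import *
o=ctrl.get_obs();print(o["ee_pos"],o["force"])
cs=cam("scene"); save(cs,"p1.png",(190,100,370,280),4)
E
```

```text
time_s: 8.08
ee_pos: [0.516, 0.1946, 0.3457]
eef_rot: [-3.141, 0.001, 1.452]
force: [0.8, -0.3, -0.3]
grip_width: 0.064
time_s: 8.5
ee_pos: [0.5059, 0.2325, 0.1827]
eef_rot: [-3.139, 0.001, 1.453]
force: [1.0, -0.3, 0.9]
grip_width: 0.0307
time_s: 8.92
ee_pos: [0.5019, 0.231, 0.0378]
eef_rot: [-3.129, 0.007, 1.453]
force: [-0.9, 0.1, -1.8]
grip_width: 0.0006
[0.50193604 0.23098934 0.03775711] [-0.8687505   0.0671201  -1.84262517]
```

View pics/p1.png

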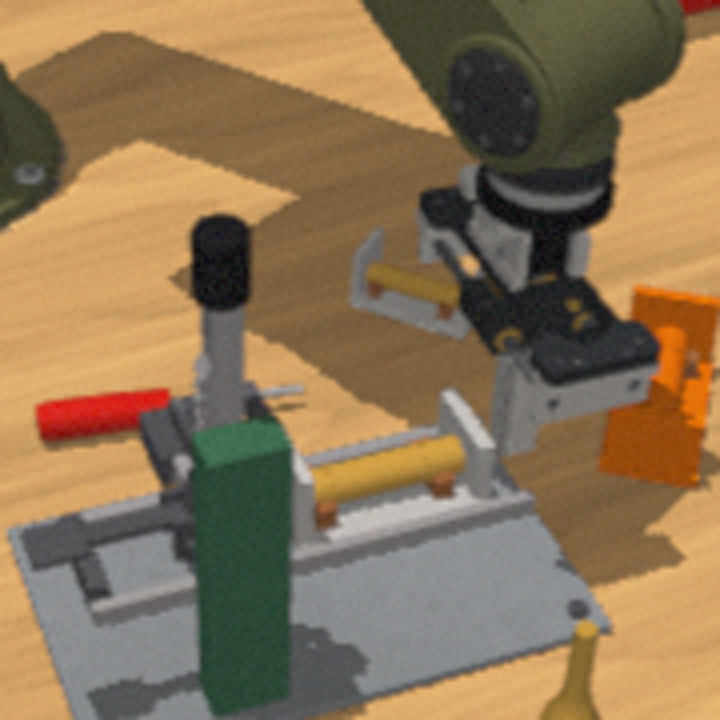

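The closed fingers at (510,420) stand behind the push plate at (470,440), and the orange sled is untouched. I'll trim the height and x, then approach.

```bash
python3 -m creep '{"translation":[[3,0,6],[6,0,12],[6,0,12],[6,0,12]],"yaw":[0,0,0,0],"gripper":[255,255,255,255]}'
python3 -m creep '{"translation":[[-0.6,-5,0],[-1.2,-10,0],[-1.5,-13,0],[-1.8,-15,0],[-2,-17,0]],"yaw":[0,0,0,0,0],"gripper":[255,255,255,255,255]}'
```

```text
time_s: 9.3
ee_pos: [0.5107, 0.232, 0.0557]
eef_rot: [-3.136, 0.003, 1.453]
force: [0.3, 0.7, 0.3]
grip_width: 0.0009
time_s: 9.72
ee_pos: [0.5087, 0.2146, 0.0557]
eef_rot: [-3.136, 0.003, 1.452]
force: [0.1, 0.1, -0.8]
grip_width: 0.0003
```

```bash
python3 -m creep '{"translation":[[-2,-2,-3],[-3.5,-4,-6],[-4,-6,-6],[-4.3,-8,-6],[-4.5,-10,-6]],"yaw":[0,0,0,0,0],"gripper":[255,255,255,255,255]}'
python3 -m creep '{"translation":[[-0.6,-5,0],[-1.2,-10,0],[-1.8,-15,0],[-2.3,-20,0],[-2.9,-25,0]],"yaw":[0,0,0,0,0],"gripper":[255,255,255,255,255]}'
```

```text
time_s: 10.13
ee_pos: [0.5039, 0.2044, 0.0494]
eef_rot: [-3.135, 0.003, 1.452]
force: [1.0, 1.9, -1.7]
grip_width: 0.0002
time_s: 10.55
ee_pos: [0.501, 0.1788, 0.0495]
eef_rot: [-3.135, 0.003, 1.452]
force: [0.6, 2.3, -1.7]
grip_width: 0.0004
```

```bash
python3 -m creep '{"translation":[[-0.6,-5,0],[-1.2,-10,0],[-1.8,-15,0],[-2.3,-20,0],[-2.9,-25,0]],"yaw":[0,0,0,0,0],"gripper":[255,255,255,255,255]}'
python3 -m creep '{"translation":[[-0.6,-5,0],[-1.2,-10,0],[-1.8,-15,0],[-2.3,-20,0],[-2.9,-25,0]],"yaw":[0,0,0,0,0],"gripper":[255,255,255,255,255]}'
python3 -m creep '{"translation":[[-0.5,-4,0],[-0.9,-8,0],[-1.3,-11,0],[-1.6,-14,0],[-1.9,-16,0]],"yaw":[0,0,0,0,0],"gripper":[255,255,255,255,255]}'
```

```text
time_s: 10.97
ee_pos: [0.498, 0.1533, 0.0494]
eef_rot: [-3.135, 0.003, 1.452]
force: [1.0, 2.2, -0.9]
grip_width: 0.0005
time_s: 11.38
ee_pos: [0.495, 0.1278, 0.0494]
eef_rot: [-3.135, 0.003, 1.452]
force: [0.8, 2.1, -0.5]
grip_width: 0.0003
time_s: 11.8
ee_pos: [0.4931, 0.1115, 0.0494]
eef_rot: [-3.135, 0.003, 1.452]
force: [0.2, 2.2, -0.5]
grip_width: 0.0007
```

```bash
python3 -m creep '{"translation":[[-0.2,-2,0],[-0.5,-4,0],[-0.7,-6,0],[-0.8,-7,0],[-0.9,-8,0]],"yaw":[0,0,0,0,0],"gripper":[255,255,255,255,255]}'
python3 -m creep '{"translation":[[-0.1,-1,0],[-0.2,-2,0],[-0.3,-3,0]],"yaw":[0,0,0],"gripper":[255,255,255]}'
python3 - <<'E'
from h import *
o=ctrl.get_obs();print(o["ee_pos"],o["force"])
for n in("scene","top"):
    c=cam(n);W=pts(c);hsv=cv2.cvtColor(c["pixels"],cv2.COLOR_RGB2HSV)
    yaw=-0.117; ex=np.array([np.cos(yaw),np.sin(yaw)]); ey=np.array([-ex[1],ex[0]]); d=W[...,:2]-[.4826,.0184]
    x=d@ex;y=d@ey;z=W[...,2]
    m=(z>.061)&(z<.070)&(y>-.08)&(y<-.02)&(abs(x)<.03); print(n,"front",m.sum(),np.percentile(y[m],[3,50,97]) if m.any() else 0)
    m=(z>.018)&(z<.033)&(y>-.075)&(y<-.04)&(abs(x)<.03); print(n,"endstop",m.sum(),np.percentile(y[m],[3,50,97]) if m.any() else 0)
    if n=="scene": save(c,"p2.png",(190,120,330,260),4)
E
```

```text
time_s: 12.22
ee_pos: [0.4922, 0.1034, 0.0494]
eef_rot: [-3.135, 0.003, 1.452]
force: [0.3, 2.2, -1.2]
grip_width: -0.0
time_s: 12.47
ee_pos: [0.4919, 0.1003, 0.0494]
eef_rot: [-3.135, 0.003, 1.452]
force: [0.6, 2.1, -1.0]
grip_width: 0.0005
[0.49187998 0.10030973 0.04942962] [ 0.55389979  2.09693998 -1.03336436]
scene front 59 [-0.04841659 -0.04489814 -0.04094638]
scene endstop 87 [-0.06192181 -0.05274216 -0.04240485]
top front 59 [-0.04806262 -0.04418794 -0.04069486]
top endstop 86 [-0.06174924 -0.0559174  -0.05017266]
```

```bash
python3 -m creep '{"translation":[[-0.06,-0.5,0],[-0.1,-1,0],[-0.1,-1,0]],"yaw":[0,0,0],"gripper":[255,255,255]}'
python3 -m creep '{"translation":[[-0.05,-0.4,0],[-0.1,-0.8,0],[-0.1,-0.8,0]],"yaw":[0,0,0],"gripper":[255,255,255]}'
```

```text
time_s: 12.82
ee_pos: [0.4918, 0.0992, 0.0494]
eef_rot: [-3.135, 0.004, 1.452]
force: [0.4, 2.8, 0.1]
grip_width: 0.0004
time_s: 13.07
ee_pos: [0.4916, 0.0987, 0.0494]
eef_rot: [-3.135, 0.003, 1.452]
force: [0.4, 5.6, -0.7]
grip_width: 0.0001
```

```bash
python3 -m creep '{"translation":[[-0.05,-0.4,0],[-0.05,-0.5,0]],"yaw":[0,0],"gripper":[255,255]}'
python3 -m creep '{"translation":[[0,-0.4,0],[0,-0.4,0]],"yaw":[0,0],"gripper":[255,255]}'
```

```text
time_s: 13.23
ee_pos: [0.4916, 0.0987, 0.0495]
eef_rot: [-3.135, 0.002, 1.452]
force: [-0.2, 7.7, -0.2]
grip_width: 0.0003
time_s: 13.4
ee_pos: [0.4916, 0.0987, 0.0495]
eef_rot: [-3.135, 0.001, 1.452]
force: [-0.2, 6.2, -0.8]
grip_width: 0.0005
```

It's solidly at the stop: the position no longer moves and the force is 6–8 N. I'll back off, rise, and check.

```bash
python3 -m creep '{"translation":[[1,8,0],[2.3,20,0],[4,35,0],[4,35,30],[4,35,65]],"yaw":[0,0,0,0,0],"gripper":[255,255,255,255,255]}'
python3 -m creep '{"translation":[[0,0,38],[0,0,76],[0,0,114],[0,0,152],[0,0,190]],"yaw":[0,0,0,0,0],"gripper":[255,255,255,255,255]}'
python3 - <<'E'
from h import *
o=ctrl.get_obs();print(o["ee_pos"],o["force"])
for n in("scene","top"):
    c=cam(n);W=pts(c);px=c["pixels"].astype(int)
    yaw=-0.117; ex=np.array([np.cos(yaw),np.sin(yaw)]); ey=np.array([-ex[1],ex[0]]); d=W[...,:2]-[.4826,.0184]
    x=d@ex;y=d@ey;z=W[...,2]
    for lab,m in {"front":(z>.061)&(z<.070)&(y>-.08)&(y<-.02)&(abs(x)<.03),"push":(z>.050)&(z<.064)&(y>.04)&(y<.09)&(abs(x)<.035),
      "endstop":(z>.018)&(z<.033)&(y>-.075)&(y<-.04)&(abs(x)<.03),"tail":(abs(z-.125)<.006)&(y<-.07)&(y>-.12)&(abs(x-.085)<.02)}.items():
        print(n,lab,m.sum(),np.percentile(y[m],[3,50,97]).round(4),np.percentile(x[m],[3,50,97]).round(4),np.median(z[m]), (W[m].mean(0)).round(4))
    save(c,"q_"+n+".png",(190,120,330,260),4)
E
```

```text
time_s: 13.82
ee_pos: [0.4942, 0.1348, 0.1134]
eef_rot: [-3.13, 0.003, 1.453]
force: [0.4, 0.5, 0.1]
grip_width: 0.0004
time_s: 14.23
ee_pos: [0.4938, 0.1355, 0.3055]
eef_rot: [-3.13, 0.004, 1.454]
force: [0.1, -0.2, -0.2]
grip_width: 0.0003
[0.49377844 0.13553648 0.30551897] [ 0.05483194 -0.19449534 -0.24107235]
scene front 61 [-0.0503 -0.0467 -0.0426] [-0.0264 -0.0029  0.0177] 0.0660250455216459 [ 0.4737 -0.0274  0.0657]
scene push 24 [0.0618 0.0667 0.0697] [0.0093 0.0244 0.0284] 0.05737747413779472 [0.5118 0.0817 0.0569]
scene endstop 77 [-0.062  -0.0533 -0.0422] [-0.0271  0.0196  0.0288] 0.02870737901700514 [ 0.4899 -0.0362  0.0279]
scene tail 170 [-0.1013 -0.0868 -0.0714] [0.0751 0.0894 0.1007] 0.12577040588587207 [ 0.5609 -0.0782  0.1256]
top front 57 [-0.0496 -0.0459 -0.0422] [-0.0287 -0.0021  0.0251] 0.06513332585256798 [ 0.4756 -0.027   0.0654]Traceback (most recent call last):
  File "<stdin>", line 9, in <module>
    return _quantile_unchecked(
        a, q, axis, out, overwrite_input, method, keepdims, weights)
    return _ureduce(a,
                    func=_quantile_ureduce_func,
    ...<5 lines>...
                    overwrite_input=overwrite_input,
                    method=method)
    r = func(a, **kwargs)
    result = _quantile(arr,
                       quantiles=q,
    ...<2 lines>...
                       out=out,
                       weights=wgt)
    slices_having_nans = np.isnan(arr[-1, ...])
                                  ~~~^^^^^^^^^
IndexError: index -1 is out of bounds for axis 0 with size 0
```

View pics/q_scene.png

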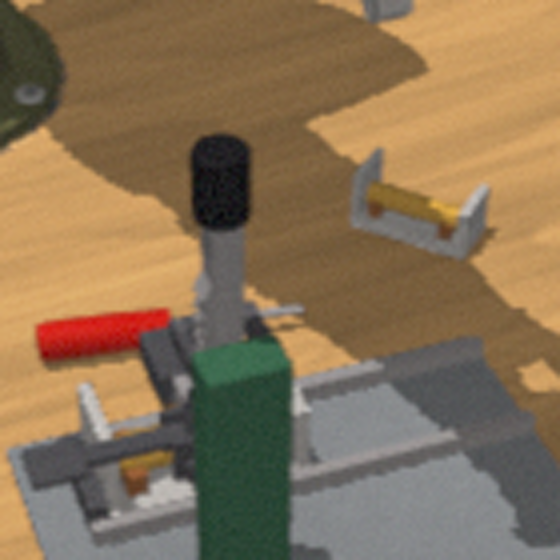

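The front plate is at y = -0.046, which means the sled is home at the stop. The head is still up, with the knob at the same pixels (220,180). Now I'll go to the pawl tail.

```bash
python3 -m creep '{"translation":[[0,0,38],[10,-33,40],[20,-66,40],[30,-99,40],[41,-135,40]],"yaw":[0,0,0,0,0],"gripper":[255,255,255,255,255]}'
python3 -m creep '{"translation":[[11,-36,0],[24,-78,0],[24,-78,-30],[24,-78,-70],[24,-78,-110]],"yaw":[0,0,0,0,0],"gripper":[255,255,255,255,255]}'
python3 -m creep '{"translation":[[0,0,-25],[0,0,-50],[0,0,-65],[0,0,-65],[0,0,-65]],"yaw":[0,0,0,0,0],"gripper":[255,255,255,255,255]}'
```

```text
time_s: 14.75
ee_pos: [0.5368, 0.0004, 0.3491]
eef_rot: [-3.139, 0.001, 1.455]
force: [1.0, 1.7, 0.0]
grip_width: 0.0007
time_s: 15.17
ee_pos: [0.5609, -0.0777, 0.2373]
eef_rot: [-3.14, 0.001, 1.454]
force: [0.4, 0.8, -0.9]
grip_width: 0.0003
time_s: 15.58
ee_pos: [0.5609, -0.0772, 0.1718]
eef_rot: [-3.138, 0.001, 1.454]
force: [0.5, -0.5, -0.5]
grip_width: 0.0002
```

```bash
python3 -m creep '{"translation":[[0,0,-10],[-1,0,-18],[-1,0,-23],[-1,0,-25],[-1,0,-27]],"yaw":[0,0,0,0,0],"gripper":[255,255,255,255,255]}'
python3 -m creep '{"translation":[[0,0,-2],[0,0,-4],[0,0,-6]],"yaw":[0,0,0],"gripper":[255,255,255]}'
```

```text
time_s: 16.0
ee_pos: [0.5598, -0.0772, 0.1449]
eef_rot: [-3.138, 0.001, 1.454]
force: [-2.0, 0.1, 3.7]
grip_width: 0.0007
time_s: 16.25
ee_pos: [0.56, -0.0773, 0.139]
eef_rot: [-3.139, 0.001, 1.454]
force: [0.1, -0.4, 1.5]
grip_width: 0.0006
```

```bash
python3 -m creep '{"translation":[[0,0,-3],[0,0,-6],[0,0,-9],[0,0,-11],[0,0,-12.5]],"yaw":[0,0,0,0,0],"gripper":[255,255,255,255,255]}'
for i in 1 2 3; do python3 -m creep '{"translation":[[0,0,0],[0,0,0],[0,0,0],[0,0,0],[0,0,0]],"yaw":[0,0,0,0,0],"gripper":[255,255,255,255,255]}'|tr '\n' ' ';echo; done
cat > chk.py <<'E'
from h import *
o=ctrl.get_obs();print(o["ee_pos"],o["force"])
for n in("scene","top"):
    c=cam(n);W=pts(c);px=c["pixels"].astype(int)
    yaw=-0.117; ex=np.array([np.cos(yaw),np.sin(yaw)]); ey=np.array([-ex[1],ex[0]]); d=W[...,:2]-[.4826,.0184]
    x=d@ex;y=d@ey;z=W[...,2]
    for lab,m in {"front":(z>.061)&(z<.070)&(y>-.08)&(y<-.03)&(abs(x)<.03),"block":(abs(x)<.018)&(abs(y)<.013)&(z>.05)&(z<.12),
      "knob":(np.hypot(x-.085,y)<.016)&(px.max(-1)<80)&(z>.2)&(z<.3),"tail":(abs(z-.115)<.02)&(y<-.075)&(y>-.11)&(abs(x-.085)<.02)}.items():
        if m.any(): print(n,lab,m.sum(),"y",np.percentile(y[m],[3,50,97]).round(4),"z",np.percentile(z[m],[3,50,95]).round(4))
    save(c,"c_"+n+".png",(190,120,330,260),4)
E
python3 chk.py
```

```text
time_s: 16.67
ee_pos: [0.56, -0.0772, 0.1262]
eef_rot: [-3.139, 0.001, 1.454]
force: [0.0, 0.9, 1.8]
grip_width: 0.0003
time_s: 17.08 ee_pos: [0.56, -0.0772, 0.1263] eef_rot: [-3.139, 0.001, 1.454] force: [0.1, 0.5, 2.4] grip_width: 0.0005 
time_s: 17.5 ee_pos: [0.56, -0.0773, 0.1263] eef_rot: [-3.139, 0.001, 1.454] force: [-0.4, 0.1, 2.3] grip_width: 0.0006 
time_s: 17.92 ee_pos: [0.56, -0.0772, 0.1263] eef_rot: [-3.139, 0.001, 1.454] force: [0.1, 0.3, 1.2] grip_width: 0.0005 
[ 0.56004914 -0.07724837  0.12631296] [0.1138398  0.2609592  1.24252995]
scene front 2 y [-0.0494 -0.0462 -0.0429] z [0.0612 0.0612 0.0612]
scene block 39 y [-0.0057  0.0014  0.0078] z [0.0729 0.0747 0.0772]
scene knob 321 y [-0.0125 -0.0024  0.0106] z [0.2283 0.2525 0.2635]
scene tail 161 y [-0.0988 -0.0889 -0.0765] z [0.0969 0.1073 0.1329]
top block 124 y [-0.0119 -0.0001  0.0121] z [0.0705 0.0753 0.079 ]
top knob 142 y [-0.0107  0.001   0.0126] z [0.2108 0.2615 0.2654]
```

The head has sunk: knob top is at 0.264, so the pad is at 44 mm, on the tube. I'll let go and retreat.

```bash
python3 -m creep '{"translation":[[0,0,6],[0,0,13],[0,0,22],[0,0,45],[0,0,80]],"yaw":[0,0,0,0,0],"gripper":[255,255,255,255,255]}'
python3 -m creep '{"translation":[[0,0,38],[0,0,76],[0,0,114],[0,0,120],[0,0,120]],"yaw":[0,0,0,0,0],"gripper":[255,255,255,255,255]}'
python3 chk.py
```

```text
time_s: 18.43
ee_pos: [0.559, -0.077, 0.2055]
eef_rot: [-3.135, 0.001, 1.454]
force: [0.1, 0.7, -0.2]
grip_width: 0.0005
time_s: 18.85
ee_pos: [0.5594, -0.077, 0.3288]
eef_rot: [-3.14, 0.001, 1.454]
force: [-0.4, 0.5, -1.4]
grip_width: 0.0009
[ 0.55935664 -0.07698887  0.32881512] [-0.38281698  0.48543694 -1.43790154]
scene front 64 y [-0.0501 -0.0466 -0.0421] z [0.0633 0.0661 0.068 ]
scene block 86 y [-0.0119 -0.0039  0.0077] z [0.0732 0.0751 0.0767]
scene knob 318 y [-0.0126 -0.0023  0.0108] z [0.2283 0.2528 0.2637]
scene tail 151 y [-0.1013 -0.0887 -0.0759] z [0.1159 0.1204 0.1222]
top block 125 y [-0.0119 -0.0001  0.0121] z [0.07   0.0748 0.0796]
top knob 144 y [-0.0107  0.001   0.0125] z [0.2071 0.2615 0.2655]
```

View pics/c_scene.png

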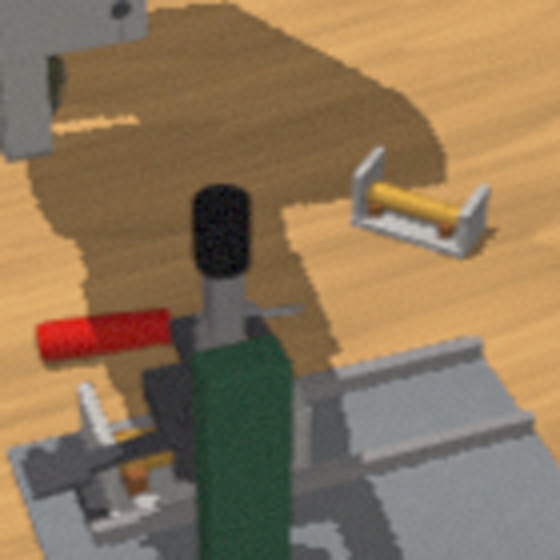

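The head is down on the tube at about 44 mm, the sled is home, the pawl has sprung back and the robot is clear. Handing in.

```bash
python3 -c "
from station import ctrl
print(ctrl.hand_in())"
```

```text
the job is handed in; nothing more can be done
None
```

The brass tube is clamped under the head and the job is handed in, at about 19 s of the 64 s allowed. The hand-in itself gives no verdict.

- **Raising the head:** I raised it by the knob from notch 32 to just under the upper stop. Vertical force read 4–14 N. I then lowered it onto the pawl, where the knob top measured 292 mm, so the pad hung at 72 mm.
- **Pushing the sled:** I pushed it along the channel with about 2 N and felt the end stop at 6–8 N.
- **Releasing the pawl:** I pressed the tail down about 19 mm, with at most about 4 N, for over a second while the head sank, and then let go.

**Last checks:**
- **Head:** the knob top is at 264 mm and the block top at 76 mm, so the pad is at about 44 mm, resting on the tube.
- **Sled:** the front plate's centre is at y ≈ -46 mm, which is home. This is good to the camera's 2 mm.
- **Pawl:** it has sprung back, though its tail reads about 3 mm lower than at the start. I take this to be the tip resting against a tooth's flank.
- **Robot and bystanders:** the arm is clear of everything. The screwdriver looks unmoved in the last picture; I did not re-measure the jar or the mouthpiece, but the arm kept well away from both.

The force of the pad on the tube could not be measured directly. I judged it from the height at which the head came to rest.

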